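# Seat the bench loupe in its three-point mount

### The arm

A 6-joint arm with a two-finger parallel gripper is mounted at the origin on a cart in front of the work surface, level with it; the furniture and walls round the work are solid. World frame = base frame: x ahead of the robot, y to its left, z up, the work surface at z = 0. Lengths are in m, angles in rad, forces in N, time in s.
With the tool pointing down it reaches from about 0.35 to 0.975 m from the base axis. Payload 17.4 kg.
Tool frame: the origin (TCP) lies midway between the tips of the shut fingers; the grasp point (between the pads) lies 19 mm behind it; z points along the fingers, y is the line along which they close (so a half turn about z gives the same grasp; the last joint's range is limited). The gripper opens to 85 mm and grips with 20 to 120 N. Pads are 22 mm wide; open, the fingers measure 114 mm over their backs; the gripper's body (76 mm by 85 mm) begins 54 mm behind the grasp point. The pads swing forward as they close: fully open they stand 13 mm farther back than shut.
Start: joints at [-0.038, 0.116, 1.442, -0, 1.584, -0.038], TCP at [0.675, -0, 0.231] pointing down, gripper open.
Joint ranges: [-2.83, 2.83], [-0.83, 2.19], [0.07, 2.5], [-1.14, 4.28], [0.01, 3], [-2.97, 2.97]. Speed limits (rad/s): [1.89, 1.89, 2.22, 3.14, 3.14, 3.14].

### API

Orientations are given as [roll, pitch, yaw] about the fixed x, y, z axes, in that order (R = Rz(yaw) Ry(pitch) Rx(roll)).
In Python, from rig import r gives the robot as it stands.
- The arm moves only by the shell command python3 -m jog 'ROWS'. ROWS is JSON, a list that holds one entry, the list of rows, each a list of 7 numbers: the finger opening in m, from 0 to 0.0854, then the shift along the tool's x, y, z in m, then the turn, a rotation vector about the tool's x, y, z in rad. In form: [[[jaw, x, y, z, rx, ry, rz], ...]]. A call has 1 to 10 rows; each row is the pose to reach, as a shift and turn from the pose commanded when the call began, along the tool's axes at that moment; what a row does not reach only later rows make up. A row lasts 1/10 s, in which the tool goes at most 50 mm and 8.59 degrees, less where a joint would pass 70% of its speed; a pose out of reach is approached as far as the arm can. A call with a gripper value outside its range is refused whole. The fingers move at their own pace and stop on an object; the grip force is fixed at half the most. Time passes only in rows, so rows that repeat a pose let the fingers close. It gives the time, the measured TCP pose, the force, the opening and the grip force at its end, in the units of the state.
- r.read_state(): the state, without advancing time (a new reading comes with each control period).
- r.snapshot(name): name is "scene" or "side" or "wrist"; returns a dict with "pixels" (384x512x3 uint8, blue, green, red), "depth" (384x512 float32, m along the optical axis (not along the pixel's ray), 0 where there is no reading), "fx", "fy", "cx", "cy" (pixels), "xyz" and "rotation" of the camera in the world; the wrist camera has in their place "mount" (4x4, takes a point from camera to tool coordinates, whose origin is the TCP and whose axes are the flange's). Camera axes: x right, y up, looking along -z (the intrinsics and any distortion apply to the point x, -y, -z); pixel columns grow to the right and rows downward; lengths in m; the calibration is good to about 2 mm. A picture is of the moment at which its call begins: read the wrist's pose just before it.
- r.hand_in(): hands the job in; it is judged then, once.
Trained networks look in a picture, given as the dict that the camera call returned (one of the last four; its "shot" number tells which), for a name from the list of things; names that differ only in an ending like _2 or _b are one class to them, and where a whole thing is asked for, a point or a joint stands for the part that bears it (a point fixed in the world has none). Each returns a list of dicts, best first, with "p" (0 to 1); they miss things now and then, are a little off and sometimes report something else, mostly with a low value. They report only what shows in the picture. A call takes as long as a camera call.
- r.recognise(picture, name): "box" ([left, top, width, height] in pixels, round what is visible of it).
- r.mark_of(picture, name): "centre" ([column, row] in pixels: a listed point, or the origin of a listed thing).
The state is a dict: "time": time; "q": joint angles; "dq": joint speeds; "joint_efforts": joint torques, N m; "position": TCP position; "eef_rot": TCP orientation; "force": force on the tool from outside, world axes, zero at the start; "ft_torque": the same for the moment, N m; "finger_gap": opening from 0.0 (shut) to 1.0 (fully open); "grip_force": force on a finger pad.
Only numpy, scipy, OpenCV 4.12 (cv2) and the standard library are available. Lean on these libraries where they do the work, as an engineer would, in place of code of your own. Each camera call takes 0.05 s, during which the arm holds its last target. There are 200 camera calls.

### The job

Put the bench loupe on its three-point mount, with each ball foot in its own groove - the orange-tipped long arm over the orange saddle. Set it down gently and, still holding it, push it home with a steady 15 N or so for half a second, so that it sits firmly on all three; then let go. Leave the dropper bottles and the beaker where they stand.

Things in the scene. Friction and masses are not known exactly. Their poses are not given: they have to be found in the camera images.
- loupe: Loose bench loupe, 0.2 to 0.3 kg: upright ribbed black lens barrel, 46 mm in diameter, z 23 to 75 mm, on three level arms (z 15 to 24) with ball feet. Starts standing on the table. Origin: on the barrel axis, level with the undersides of the feet; z up, x along the long orange-tipped arm; short arms at +-120 degrees. Mass centre near the barrel axis. Feet polished, slippery. Grip it round the barrel from above, at any yaw.
- mount: Fixed rigid mount: grey round base, 160 mm in diameter, 10 mm thick, with three V saddles. Origin: centre of its underside, on the table; z up, x towards the orange saddle, grey saddles at +-120 degrees. Loupe seated: its axes coincide with the mount's, its origin is 29 mm above the mount's. The grooves catch and centre feet up to 6 mm off; turned any other way the loupe does not seat.
- foot_long (a point): Centre of the loupe's ball foot (14 mm in diameter) under the long, orange-tipped arm, 7 mm above the loupe's origin and 64 mm from its axis
- foot_left (a point): Centre of the loupe's ball foot (14 mm in diameter) under the left short (+120 degrees) arm, 7 mm above the loupe's origin and 42 mm from its axis
- foot_right (a point): Centre of the loupe's ball foot (14 mm in diameter) under the right short (-120 degrees) arm, 7 mm above the loupe's origin and 42 mm from its axis
- seat_long (a point): Where the centre of the long foot is when seated in the mount's orange saddle: 36 mm above the table, 64 mm from the mount's axis
- seat_left (a point): Where the centre of the left foot is when seated in the mount's +120 degree saddle: 36 mm above the table, 42 mm from the mount's axis
- seat_right (a point): Where the centre of the right foot is when seated in the mount's -120 degree saddle: 36 mm above the table, 42 mm from the mount's axis
- saddle_long: The orange V-shaped saddle of the mount: the groove runs radially, 18 mm long, sides 60 degrees from level, 21 mm wide at its top (z 40 mm above the table). Body origin: on the table plane under the middle of the groove; x points radially outward. Fixed to the mount.
- saddle_left: The +120 degree grey V-shaped saddle of the mount: the groove runs radially, 18 mm long, sides 60 degrees from level, 21 mm wide at its top (z 40 mm above the table). Body origin: on the table plane under the middle of the groove; x points radially outward. Fixed to the mount.
- saddle_right: The -120 degree grey V-shaped saddle of the mount: the groove runs radially, 18 mm long, sides 60 degrees from level, 21 mm wide at its top (z 40 mm above the table). Body origin: on the table plane under the middle of the groove; x points radially outward. Fixed to the mount.
- dropper_near: Loose amber dropper bottle with black top, 39 mm in diameter, 102 mm high, standing on the robot's side of the work; origin at the centre of its underside
- dropper_far: Loose amber dropper bottle with black top, 39 mm in diameter, 102 mm high, standing beyond the work; origin at the centre of its underside
- beaker: Loose small clear beaker, 47 mm in diameter, 55 mm high; origin at the centre of its underside

How it is judged:
By the outcome, as a careful person would: the job done as asked, in the order asked, and still so for the second after the job is handed in, with the robot touching nothing.
It also fails if it takes over 40 s, if anything falls off the work surface, if the arm or the gripper's body presses on something with over 40 N, if the wrist force passes 120 N, or if a joint passes its speed limit or range.

## Working session

There is one attempt and no reset: what is moved stays moved. The work goes in short steps, Python scripts to look and compute and a shell command to move; the robot and the scene stay as the last step left them, time stands still between calls to the robot, and variables do not carry over. Pictures are saved under pics/ and viewed, at most 10 in all, crops included, and the job is handed in when it is done.

```bash
mkdir -p pics
cat > h.py <<'E'
import numpy as np, cv2
from rig import r
from scipy.spatial.transform import Rotation as R
def cam(p, st=None):
    if 'mount' in p:
        T=np.eye(4); T[:3,:3]=R.from_euler('xyz',st['eef_rot']).as_matrix() if len(st['eef_rot'])==3 else np.array(st['eef_rot']); T[:3,3]=st['position']
        M=T@np.array(p['mount']); return M[:3,:3],M[:3,3]
    rot=np.array(p['rotation']); rot=R.from_euler('xyz',rot).as_matrix() if rot.size==3 else rot.reshape(3,3)
    return rot,np.array(p['xyz'])
def ray(p,uv,st=None):
    A,o=cam(p,st); d=A@np.array([(uv[0]-p['cx'])/p['fx'],-(uv[1]-p['cy'])/p['fy'],-1]); return o,d
def atz(p,uv,z,st=None):
    o,d=ray(p,uv,st); return o+d*(z-o[2])/d[2]
Z=dict(loupe=0,mount=0,foot_long=.007,foot_left=.007,foot_right=.007,seat_long=.036,seat_left=.036,seat_right=.036,saddle_long=0,saddle_left=0,saddle_right=0,dropper_near=0,dropper_far=0,beaker=0)
def look(name,names=Z,save=None,z=Z):
    st=r.read_state(); p=r.snapshot(name)
    if save: cv2.imwrite('pics/'+save,p['pixels'])
    for n in names:
        for m in r.mark_of(p,n)[:2]:
            print(name,n,round(m['p'],2),np.round(m['centre']),np.round(atz(p,m['centre'],z[n],st),4))
    return p,st
E
python3 - <<'E'
from h import *
s=r.read_state();print(s)
for c in('scene','side','wrist'):
    p,st=look(c,save=c+'0.png'); print({k:v for k,v in p.items() if k not in('pixels','depth')})
a=np.hstack([cv2.resize(cv2.imread(f'pics/{c}0.png'),(400,300)) for c in('scene','side')])
cv2.imwrite('pics/a.png',a)
E
```

```text
{'time': 0.0, 'q': array([-3.78249023e-02,  1.16499754e-01,  1.44226323e+00,  3.09081716e-05,
        1.58400048e+00, -3.78094885e-02]), 'dq': array([ 0.0007688 , -0.00102141,  0.0007068 , -0.00182267,  0.00021318,
        0.00058639]), 'joint_efforts': array([-3.01628024e-03, -7.32023120e+01, -6.32483125e+01, -3.67824050e-04,
        6.55109907e-03, -4.52531231e-05]), 'position': array([ 6.74811586e-01, -9.64985728e-06,  2.30554154e-01]), 'eef_rot': array([-3.14042385e+00, -7.51409781e-05,  1.57078126e+00]), 'force': array([-0.15728016,  0.78978086, -0.46043593]), 'ft_torque': array([ 0.01060009, -0.01828462, -0.00311533]), 'grip_force': 0.0, 'finger_gap': 1.0004564262490536}
scene loupe 0.73 [214. 178.] [0.5221 0.2182 0.    ]
scene mount 0.87 [336. 250.] [ 0.5694 -0.1803  0.    ]
scene foot_long 0.43 [229. 181.] [0.5412 0.1735 0.007 ]
scene foot_left 0.68 [200. 187.] [0.4629 0.1961 0.007 ]
scene foot_left 0.29 [249. 162.] [0.6457 0.2209 0.007 ]
scene foot_right 0.8 [230. 182.] [0.5368 0.1648 0.007 ]
scene seat_long 0.77 [342. 222.] [ 0.6126 -0.1526  0.036 ]
scene seat_long 0.46 [33
[... 2336 characters left out ...]
t saddle_long 0.87 [222. 248.] [ 0.6155 -0.1407  0.    ]
wrist saddle_right 0.6 [205. 292.] [ 0.5832 -0.2249  0.    ]
wrist dropper_near 0.91 [ 78. 134.] [0.427  0.0347 0.    ]
wrist dropper_far 0.57 [254.  89.] [0.6663 0.0918 0.    ]
{'fx': 272.54470314074484, 'fy': 272.54470314074484, 'cx': 259.8823987554432, 'cy': 188.45025962276125, 'mount': array([[ 3.46885793e-04,  9.49090085e-01,  3.15004587e-01,
         8.10828186e-02],
       [ 9.99999525e-01, -6.16031567e-04,  7.54858289e-04,
        -2.33029160e-04],
       [ 9.10481287e-04,  3.15004176e-01, -9.49089848e-01,
        -1.43305987e-01],
       [ 0.00000000e+00,  0.00000000e+00,  0.00000000e+00,
         1.00000000e+00]]), 'shot': 3}
```

View pics/a.png

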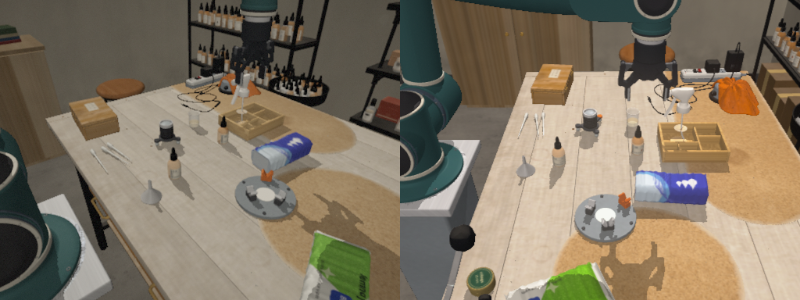

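View pics/wrist0.png

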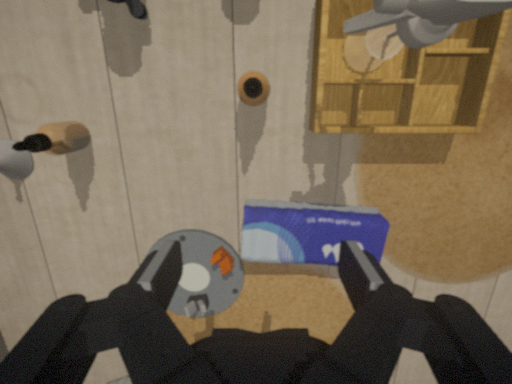

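The scene view shows the loupe at about (168,130) in the left half, with the droppers and beaker near it. In the wrist view the mount disc is at about (195,272), the orange saddle at (222,260), and a blue tissue pack lies beside it. I'll look at the mount from close up first.

```bash
python3 -m jog '[[[0.0854,-0.05,-0.03,0,0,0,0],[0.0854,-0.1,-0.06,0,0,0,0],[0.0854,-0.15,-0.085,0,0,0,0],[0.0854,-0.185,-0.105,0,0,0,0],[0.0854,-0.185,-0.105,0,0,0,0],[0.0854,-0.185,-0.105,0,0,0,0],[0.0854,-0.185,-0.105,0,0,0,0]]]'
cat > fit.py <<'E'
from h import *
from scipy.optimize import least_squares
import sys
# weighted fit of centre+yaw from marks of several points seen by a camera
def fit(obs,z0):  # obs: list of (name, p, st, uv, prob)
    L=dict(long=(.064,0),left=(-.021,.03637),right=(-.021,-.03637),c=(0,0))
    def res(v):
        o=[]
        for k,p,st,uv,w in obs:
            l=np.array(L[k]);c,s=np.cos(v[2]),np.sin(v[2]);t=v[:2]+np.array([c*l[0]-s*l[1],s*l[0]+c*l[1]])
            o+=list(w*1000*(atz(p,uv,z0[k],st)[:2]-t))
        return o
    m=np.mean([atz(p,uv,z0[k],st)[:2] for k,p,st,uv,w in obs],0)
    best=min((least_squares(res,[m[0],m[1],a],loss='soft_l1',f_scale=3) for a in np.arange(-3,3.2,.8)),key=lambda q:q.cost)
    return best.x,best.fun.reshape(-1,2).round(1)
def run(cams,kind,save=None):
    obs=[]
    pre='seat_' if kind=='mount' else 'foot_'
    for c in cams:
        st=r.read_state();p=r.snapshot(c)
        if save and c=='wrist': cv2.imwrite('pics/'+save,p['pixels'])
        for k,n in [('long',pre+'long'),('left',pre+'left'),('right',pre+'right'),('c',kind)]:
            for m in r.mark_of(p,n)[:1]:
                if m['p']>.3: obs.append((k,p,st,m['centre'],m['p'])); print(c,n,round(m['p'],2),np.round(m['centre']))
    z=.036 if kind=='mount' else .007
    x,f=fit(obs,dict(long=z,left=z,right=z,c=0)); print(kind,x.round(4),np.degrees(x[2]).round(1));print(f.tolist())
E
python3 - <<'E'
from fit import *
s=r.read_state();print(s['time'],s['position'],s['eef_rot'],s['q'])
run(['wrist'],'mount','m1.png'); run(['side','wrist'],'mount')
E
```

```text
time: 2.95
position: [0.5703, -0.1846, 0.2314]
eef_rot: [3.141, -0.0, 1.571]
force: [-0.4, 0.8, 0.1]
finger_gap: 1.001
grip_force: 0.0
2.95 [ 0.57029759 -0.18462836  0.23140118] [ 3.14128514e+00 -2.38059648e-04  1.57053288e+00] [-3.55804555e-01 -4.82964507e-02  1.60984920e+00  3.30229128e-04
  1.57983449e+00 -3.55538049e-01]
wrist seat_long 0.88 [297. 139.]
wrist seat_left 0.62 [227. 154.]
wrist seat_right 0.85 [265. 197.]
wrist mount 0.89 [259. 164.]
mount [ 0.5684 -0.1891 -5.5958] -320.6
[[-2.2, -2.2], [-0.1, 2.7], [1.7, 2.3], [0.5, -1.6]]
side seat_long 0.91 [290. 253.]
side seat_left 0.83 [243. 260.]
side seat_right 0.64 [265. 284.]
side mount 0.59 [265. 281.]
wrist seat_long 0.68 [296. 136.]
wrist seat_left 0.77 [227. 150.]
wrist seat_right 0.95 [265. 197.]
wrist mount 0.97 [262. 166.]
mount [ 0.5712 -0.1872 -5.6398] -323.1
[[3.2, 0.6], [-1.9, 1.4], [-0.2, -1.3], [2.6, -2.1], [-5.5, 0.8], [-3.3, 3.7], [0.6, 0.5], [1.5, -6.5]]
```

View pics/m1.png

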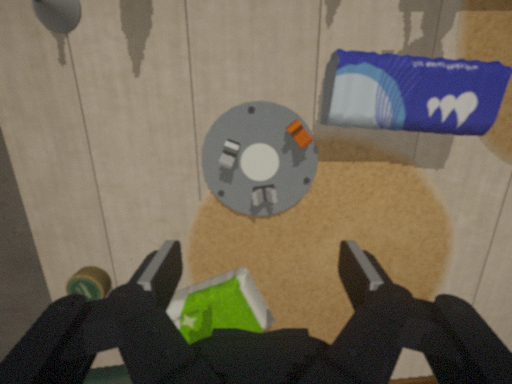

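The mount is clear: disc centre about (260,160), orange saddle (299,134), grey saddles (230,153) and (264,196). The blue pack starts at column 322. I'll check the centre against the disc outline, then go to the loupe.

```bash
python3 - <<'E'
from fit import *
st=r.read_state();p=r.snapshot('wrist');im=p['pixels']
hsv=cv2.cvtColor(im,cv2.COLOR_BGR2HSV)
c=atz(p,(260,159),.01,st)
# disc: low saturation region around centre
m=((hsv[...,1]<60)&(hsv[...,2]>60)&(hsv[...,2]<150)).astype(np.uint8)
m=cv2.morphologyEx(m,cv2.MORPH_OPEN,np.ones((3,3)))
w=np.zeros_like(m);w[90:228,192:328]=1;m*=w
cs=max(cv2.findContours(m,0,1)[0],key=cv2.contourArea)
e=cv2.fitEllipse(cv2.convexHull(cs));print('disc',e,atz(p,e[0],.01,st))
print('extent',[atz(p,q,.01,st)[:2].round(4) for q in((202,159),(318,159),(260,101),(260,217))])
o=((hsv[...,0]<16)&(hsv[...,1]>170)&(hsv[...,2]>120)).astype(np.uint8)*w
ys,xs=np.nonzero(o);print(len(xs),xs.mean(),ys.mean())
c=atz(p,e[0],.01,st)
for n,uv in (('o',(xs.mean(),ys.mean())),('l',(230,153)),('r',(264.5,195.5))):
    q=atz(p,uv,.034,st);d=q-c;print(n,q[:2].round(4),np.hypot(*d[:2]).round(4),np.degrees(np.arctan2(d[1],d[0])).round(1))
print('pack depth z',[ (p['depth'][v,u]) for u,v in((360,90),(340,70),(340,160))])
A,t=cam(p,st)
for u,v in((345,90),(400,90),(335,115),(380,135)):
    o_,d=ray(p,(u,v),st);print((o_+d*p['depth'][v,u]).round(3))
E
python3 -m jog '[[[0.0854,0.05,-0.007,0,0,0,0],[0.0854,0.1,-0.014,0,0,0,0],[0.0854,0.15,-0.021,0,0,0,0],[0.0854,0.2,-0.028,0,0,0,0],[0.0854,0.25,-0.035,0,0,0,0],[0.0854,0.3,-0.042,0,0,0,0],[0.0854,0.35,-0.05,0,0,0,0],[0.0854,0.395,-0.055,0,0,0,0],[0.0854,0.395,-0.055,0,0,0,0],[0.0854,0.395,-0.055,0,0,0,0]]]'
python3 - <<'E'
from fit import *
run(['wrist'],'loupe','l1.png'); run(['side','wrist'],'loupe')
look('wrist',['dropper_near','dropper_far','beaker'])
E
```

```text
disc ((268.01239013671875, 148.1722869873047), (115.77751159667969, 149.3071746826172), 47.74946975708008) [ 0.58038239 -0.16793948  0.01      ]
extent [array([ 0.4907, -0.1828]), array([ 0.6485, -0.1827]), array([ 0.5696, -0.1076]), array([ 0.5697, -0.2689])]
297 299.95286195286195 134.05387205387206
o [ 0.619  -0.1462] 0.0443 29.4
l [ 0.5318 -0.1699] 0.0487 -177.7
r [ 0.5756 -0.2269] 0.0591 -94.6
pack depth z [np.float32(0.29580986), np.float32(0.2916997), np.float32(0.37938836)]
[ 0.662 -0.096  0.06 ]
[ 0.723 -0.096  0.058]
[ 0.654 -0.122  0.059]
[ 0.732 -0.152  0.001]
time: 4.75
position: [0.5147, 0.2109, 0.2312]
eef_rot: [-3.141, 0.0, 1.573]
force: [-0.4, -0.4, 0.1]
finger_gap: 1.0
grip_force: 0.0
wrist foot_long 0.9 [283. 119.]
wrist foot_left 0.94 [228. 162.]
wrist foot_right 0.92 [276. 179.]
wrist loupe 0.75 [260. 158.]
loupe [ 0.5138  0.2119 -5.1911] -297.4
[[1.0, -3.0], [-1.5, -1.1], [0.3, 6.5], [0.2, 0.5]]
side foot_long 0.63 [258. 152.]
side foot_left 0.72 [227. 164.]
side foot_right 0.74 [248. 172.]
side loupe 0.93 [242. 168.]
wrist foot_long 0.56 [285. 117.]
wrist foot_left 0.94 [230. 162.]
wrist foot_right 0.72 [273. 181.]
wrist loupe 0.72 [260. 159.]
loupe [0.5141 0.2115 1.0282] 58.9
[[3.8, 5.3], [0.6, 2.2], [-2.9, 2.0], [-2.2, -7.8], [0.2, 0.2], [1.7, -5.4], [-0.7, 3.2], [0.3, -1.1]]
wrist dropper_near 0.56 [204. 266.] [0.4248 0.0358 0.    ]
wrist dropper_far 0.97 [358. 232.] [0.6643 0.0967 0.    ]
wrist beaker 0.75 [368. 131.] [0.6604 0.249  0.    ]
```

View pics/l1.png

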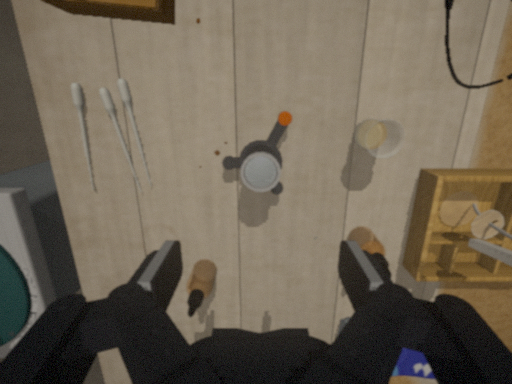

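The loupe is clear of its neighbours: barrel top at about (260,171), orange tip (285,119), left foot (229,162), right foot (277,188). I'll work out its pose from these.

Run:
```python
from fit import *
st=r.read_state();p=r.snapshot('wrist');im=p['pixels'];hsv=cv2.cvtColor(im,cv2.COLOR_BGR2HSV)
g=cv2.cvtColor(im,6)[145:198,232:290]
c=cv2.HoughCircles(cv2.resize(g,None,fx=4,fy=4,interpolation=2),cv2.HOUGH_GRADIENT,1,200,param1=100,param2=20,minRadius=60,maxRadius=110)
c=c[0,0]/4; uv=c[:2]+[232,145]; print(uv,c[2]); ax=atz(p,uv,.075,st)
w=np.zeros(g.shape);o=((hsv[...,0]<16)&(hsv[...,1]>170)&(hsv[...,2]>120));o[:100]=0;o[140:]=0;o[:,:265]=0;o[:,300:]=0
ys,xs=np.nonzero(o);print(len(xs),xs.mean(),ys.mean())
print('axis',ax)
for n,q in(('o',(xs.mean(),ys.mean())),('l',(229,162)),('r',(278,188.5))):
    P=atz(p,q,.019,st);d=P-ax;print(n,P.round(4),np.hypot(*d[:2]).round(4),np.degrees(np.arctan2(d[1],d[0])).round(1))
print(st['position'],st['eef_rot'])
```

```text
Traceback (most recent call last):
TypeError: 'NoneType' object is not subscriptable
```

Run:
```python
from fit import *
st=r.read_state();p=r.snapshot('wrist');im=p['pixels'];hsv=cv2.cvtColor(im,cv2.COLOR_BGR2HSV)
m=(hsv[...,2]>115).astype(np.uint8); w=np.zeros_like(m); w[140:215,222:300]=1
n,lab,s,ce=cv2.connectedComponentsWithStats(m)
k=lab[171,260]; print(s[k],ce[k]); uv=ce[k] if s[k][4]<3000 else (260.5,171.5)
ax=atz(p,uv,.073,st)
o=((hsv[...,0]<16)&(hsv[...,1]>170)&(hsv[...,2]>120));o[:100]=0;o[140:]=0;o[:,:265]=0;o[:,300:]=0
ys,xs=np.nonzero(o);print(len(xs),xs.mean(),ys.mean())
print('axis',ax)
for n,q in(('o',(xs.mean(),ys.mean())),('l',(229,162)),('r',(278,188.5))):
    P=atz(p,q,.019,st);d=P-ax;print(n,P.round(4),np.hypot(*d[:2]).round(4),np.degrees(np.arctan2(d[1],d[0])).round(1))
print(st['position'],st['eef_rot'])
```

```text
[    12      0    500    344 121194] [268.41434394 140.19227024]
128 284.234375 117.578125
axis [0.51523778 0.21141898 0.073     ]
o [0.5453 0.2676 0.019 ] 0.0637 61.9
l [0.4733 0.2102 0.019 ] 0.0419 -178.3
r [0.5394 0.173  0.019 ] 0.0454 -57.8
[0.51500555 0.21003618 0.23133308] [ 3.14155063e+00 -5.69686606e-05  1.57082604e+00]
```

```bash
python3 -m jog '[[[0.0854,0.0015,0,0.05,0,0,0],[0.0854,0.0015,0,0.1,0,0,0],[0.0854,0.0015,0,0.14,0,0,0],[0.0854,0.0015,0,0.17,0,0,0],[0.0854,0.0015,0,0.19,0,0,0],[0.0854,0.0015,0,0.2,0,0,0],[0.0854,0.0015,0,0.2,0,0,0],[0.0854,0.0015,0,0.2,0,0,0],[0.0854,0.0015,0,0.2,0,0,0]]]'
python3 -m jog '[[[0.03,0,0,0,0,0,0],[0.03,0,0,0,0,0,0],[0.03,0,0,0,0,0,0],[0.03,0,0,0,0,0,0],[0.03,0,0,0,0,0,0],[0.03,0,0,0,0,0,0],[0.03,0,0,0,0,0,0],[0.03,0,0,0,0,0,0]]]'
```

```text
time: 6.7
position: [0.5157, 0.2117, 0.0328]
eef_rot: [3.14, -0.001, 1.571]
force: [0.4, 0.8, -0.4]
finger_gap: 1.002
grip_force: 0.0
time: 7.5
position: [0.5153, 0.2116, 0.0318]
eef_rot: [3.141, -0.0, 1.571]
force: [-0.2, -0.3, 5.4]
finger_gap: 0.522
grip_force: 60.4
```

Gripped at 45 mm, 60 N. Lift, look at the loupe in hand.

```bash
python3 -m jog '[[[0.03,0,0,-0.02,0,0,0],[0.03,0,0,-0.06,0,0,0],[0.03,0,0,-0.11,0,0,0],[0.03,0,0,-0.16,0,0,0],[0.03,0,0,-0.19,0,0,0],[0.03,0,0,-0.19,0,0,0],[0.03,0,0,-0.19,0,0,0],[0.03,0,0,-0.19,0,0,0]]]'
python3 -m jog '[[[0.03,-0.05,0.007,0,0,0,0.05],[0.03,-0.1,0.014,0,0,0,0.1],[0.03,-0.15,0.021,0,0,0,0.15],[0.03,-0.2,0.028,0,0,0,0.2],[0.03,-0.25,0.035,0,0,0,0.25],[0.03,-0.3,0.042,0,0,0,0.3],[0.03,-0.35,0.049,0,0,0,0.36],[0.03,-0.4,0.0545,0,0,0,0.4],[0.03,-0.4,0.0545,0,0,0,0.4],[0.03,-0.4,0.0545,0,0,0,0.4]]]'
python3 - <<'E'
from fit import *
st=r.read_state();p=r.snapshot('wrist');cv2.imwrite('pics/c1.png',p['pixels']);print(st['position'],st['eef_rot'],st['force'],st['time'])
A,t=cam(p,st)
for n in('foot_long','foot_left','foot_right','loupe','seat_long','seat_left','seat_right','mount'):
    for m in r.mark_of(p,n)[:1]: 
        z=st['position'][2]-.031+.007 if 'foot' in n else (st['position'][2]-.031 if n=='loupe' else Z[n])
        q=atz(p,m['centre'],z,st);d=q-st['position'];print(n,round(m['p'],2),np.round(m['centre']),q.round(4),np.hypot(*d[:2]).round(4),np.degrees(np.arctan2(d[1],d[0])).round(1))
E
```

```text
time: 8.3
position: [0.5145, 0.2113, 0.2193]
eef_rot: [-3.139, 0.001, 1.571]
force: [-0.1, -0.1, -2.8]
finger_gap: 0.525
grip_force: 62.0
time: 9.3
position: [0.569, -0.1895, 0.2192]
eef_rot: [-3.138, 0.0, 1.169]
force: [-0.1, 0.5, -3.4]
finger_gap: 0.527
grip_force: 62.3
[ 0.56895717 -0.18950945  0.21918406] [-3.13843225e+00  4.46615265e-05  1.16883632e+00] [-0.11174435  0.45727904 -3.37670545] 9.3
foot_long 0.88 [312. 141.] [ 0.6195 -0.15    0.1952] 0.0641 38.0
foot_left 0.73 [200. 229.] [ 0.5295 -0.1769  0.1952] 0.0414 162.3
loupe 0.62 [263. 218.] [ 0.5714 -0.1888  0.1882] 0.0025 16.2
seat_long 0.88 [285. 118.] [ 0.6175 -0.1461  0.036 ] 0.0651 41.8
seat_left 0.88 [223. 164.] [ 0.528  -0.1676  0.036 ] 0.0465 151.9
seat_right 0.55 [278. 192.] [ 0.5771 -0.2273  0.036 ] 0.0386 -77.8
mount 0.63 [260. 162.] [ 0.5676 -0.1906  0.    ] 0.0017 -140.9
```

View pics/c1.png

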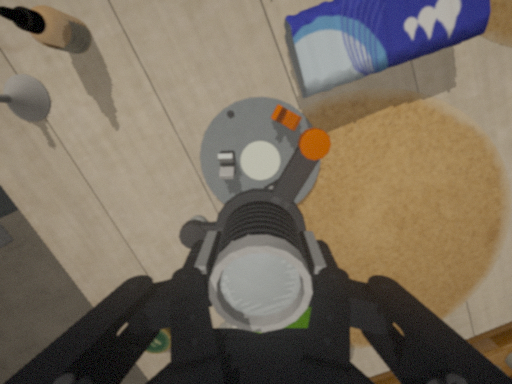

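In view: the loupe held upright, its orange tip at (315,144), its left foot at (195,233), and the mount behind it with its centre at (261,160) and orange saddle at (286,118). I'll check alignment from those, then descend.

Run:
```python
from fit import *
st=r.read_state();p=r.snapshot('wrist');im=p['pixels'];hsv=cv2.cvtColor(im,cv2.COLOR_BGR2HSV)
o=((hsv[...,0]<16)&(hsv[...,1]>170)&(hsv[...,2]>120)).astype(np.uint8)
n,l,s,ce=cv2.connectedComponentsWithStats(o)
T=st['position']
def pr(n,uv,z,c): q=atz(p,uv,z,st);d=q[:2]-c[:2];print(n,np.round(uv),q[:2].round(4),np.hypot(*d).round(4),np.degrees(np.arctan2(d[1],d[0])).round(1))
C=np.array([.5696,-.188])
print('disc ext',[atz(p,q,.01,st)[:2].round(4) for q in((201,156),(260,97))],'whitec',atz(p,(261,160),.012,st)[:2].round(4))
for i in range(1,n):
    if s[i][4]>60:
        uv=ce[i]; pr('tip',uv,T[2]-.012,T) if s[i][4]>400 else pr('saddle',uv,.034,C)
        print(s[i])
pr('saddle_left',(227,164.5),.034,C); pr('footleft',(197,232),T[2]-.014,T)
for c in('side','scene'):
    q=r.snapshot(c)
    for n in('foot_long','foot_left','foot_right','loupe'):
        for m in r.mark_of(q,n)[:1]:
            a=atz(q,m['centre'],T[2]-.031+Z[n]); d=a-T; print(c,n,round(m['p'],2),np.hypot(*d[:2]).round(4),np.degrees(np.arctan2(d[1],d[0])).round(1),d[:2].round(4))
```

```text
disc ext [array([ 0.5007, -0.15  ]), array([ 0.6011, -0.1122])] whitec [ 0.5718 -0.1853]
saddle [276. 114.] [ 0.6114 -0.1369] 0.0661 50.7
[271 107  11  15  79]
saddle [290. 121.] [ 0.6228 -0.1507] 0.065 35.0
[280 112  20  19 223]
tip [314. 144.] [ 0.6193 -0.148 ] 0.0638 38.8
[299 128  32  32 572]
saddle_left [227. 164.] [ 0.5324 -0.1696] 0.0415 153.7
footleft [197 232] [ 0.5317 -0.1728] 0.0408 158.2
side foot_long 0.97 0.0611 32.5 [0.0515 0.0328]
side foot_left 0.79 0.0426 154.9 [-0.0386  0.018 ]
side foot_right 0.67 0.046 -85.9 [ 0.0033 -0.0459]
side loupe 0.89 0.0038 -129.6 [-0.0024 -0.0029]
scene foot_long 0.62 0.2057 -139.0 [-0.1553 -0.1349]
scene foot_left 0.95 0.0449 168.9 [-0.0441  0.0087]
scene foot_right 0.96 0.0421 -77.3 [ 0.0092 -0.041 ]
scene loupe 0.66 0.0035 -103.0 [-0.0008 -0.0034]
```

Yaw agrees within about 1°. Go down to about 13 mm above the seat with a 2 mm correction and check.

```bash
python3 -m jog '[[[0.03,0.002,0,0.04,0,0,0],[0.03,0.002,0,0.08,0,0,0],[0.03,0.002,0,0.11,0,0,0],[0.03,0.002,0,0.13,0,0,0],[0.03,0.002,0,0.142,0,0,0],[0.03,0.002,0,0.142,0,0,0],[0.03,0.002,0,0.142,0,0,0],[0.03,0.002,0,0.142,0,0,0]]]'
python3 - <<'E'
from h import *
st=r.read_state();print(st['position'],st['force'],st['eef_rot'])
p=r.snapshot('wrist')['pixels'];s=r.snapshot('side')['pixels']
a=cv2.resize(p[60:300,150:390],(400,400),interpolation=2);b=cv2.resize(s[200:320,205:325],(400,400),interpolation=2)
cv2.imwrite('pics/d1.png',np.hstack([a,b]))
E
```

```text
time: 11.1
position: [0.5709, -0.1869, 0.0809]
eef_rot: [3.14, -0.0, 1.171]
force: [-0.1, 0.9, -3.2]
finger_gap: 0.522
grip_force: 62.3
[ 0.57094449 -0.18689269  0.08086075] [-0.08357027  0.88649854 -3.22582716] [ 3.13957296e+00 -4.94669625e-05  1.17086684e+00]
```

View pics/d1.png

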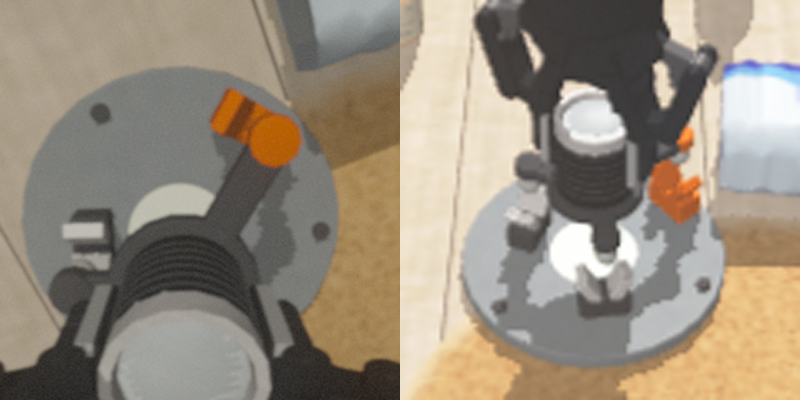

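The left panel (wrist) and right panel (side) show each foot hovering over its own saddle: long at (685,150) over the orange groove, right at (605,240) over (605,268), left at (530,168) over (525,198). Lower gently.

```bash
python3 -m jog '[[[0.03,0,0,0.006,0,0,0],[0.03,0,0,0.011,0,0,0],[0.03,0,0,0.014,0,0,0],[0.03,0,0,0.015,0,0,0],[0.03,0,0,0.016,0,0,0],[0.03,0,0,0.016,0,0,0],[0.03,0,0,0.016,0,0,0]]]'
python3 -m jog '[[[0.03,0,0,0.0005,0,0,0],[0.03,0,0,0.001,0,0,0],[0.03,0,0,0.0015,0,0,0],[0.03,0,0,0.002,0,0,0],[0.03,0,0,0.002,0,0,0]]]'
```

```text
time: 11.9
position: [0.5704, -0.1867, 0.0635]
eef_rot: [3.141, -0.0, 1.171]
force: [0.1, 1.3, -3.3]
finger_gap: 0.525
grip_force: 62.3
time: 12.4
position: [0.5702, -0.1866, 0.0616]
eef_rot: [-3.141, -0.0, 1.171]
force: [-4.1, 2.6, 3.3]
finger_gap: 0.525
grip_force: 62.4
```

```bash
python3 -m jog '[[[0.03,0,0,0.0003,0,0,0],[0.03,0,0,0.0006,0,0,0],[0.03,0,0,0.0006,0,0,0],[0.03,0,0,0.0006,0,0,0]]]'; python3 -c "
from h import *
print(r.read_state()['ft_torque'])"
```

```text
time: 12.8
position: [0.5702, -0.1866, 0.0613]
eef_rot: [-3.141, 0.0, 1.171]
force: [-7.8, 3.2, 8.4]
finger_gap: 0.529
grip_force: 62.8
[0.6456801  1.1520784  0.11592725]
```

The groove is pushing sideways (-x, +y), so shift about 1 mm that way.

```bash
python3 -m jog '[[[0.03,0,-0.0003,0,0,0,0],[0.03,0,-0.0006,0,0,0,0],[0.03,0,-0.001,0,0,0,0],[0.03,0,-0.001,0,0,0,0]]]'; python3 -c "
from h import *
print(r.read_state()['ft_torque'])"
```

```text
time: 13.2
position: [0.5695, -0.1864, 0.0608]
eef_rot: [3.141, 0.0, 1.171]
force: [-0.2, -0.4, 3.3]
finger_gap: 0.527
grip_force: 62.5
[0.02273571 0.09015941 0.24037227]
```

```bash
python3 -m jog '[[[0.03,0,0,0.0003,0,0,0],[0.03,0,0,0.0006,0,0,0],[0.03,0,0,0.0006,0,0,0]]]'; python3 -c "
from h import *
print(r.read_state()['ft_torque'])"
```

```text
time: 13.5
position: [0.5696, -0.1864, 0.0606]
eef_rot: [3.141, 0.0, 1.171]
force: [-2.5, 1.7, 8.1]
finger_gap: 0.528
grip_force: 62.9
[0.26259063 0.47455895 0.25494901]
```

```bash
python3 -m jog '[[[0.03,0,-0.0002,0,0,0,-0.004],[0.03,0,-0.0004,0.0003,0,0,-0.008],[0.03,0,-0.0005,0.0006,0,0,-0.012],[0.03,0,-0.0005,0.0006,0,0,-0.012]]]'; python3 -c "
from h import *
print(r.read_state()['ft_torque'])"
```

```text
time: 13.9
position: [0.5696, -0.1864, 0.0605]
eef_rot: [3.14, -0.0, 1.182]
force: [-1.5, 1.7, 9.1]
finger_gap: 0.524
grip_force: 63.3
[ 0.10953176  0.23792032 -0.66316257]
```

Yaw is now stiff, so the grooves are holding it. Undo most of the turn and press to about 15 N.

```bash
python3 -m jog '[[[0.03,0,0,0,0,0,0.005],[0.03,0,0,0.0003,0,0,0.009],[0.03,0,0,0.0006,0,0,0.009],[0.03,0,0,0.0006,0,0,0.009]]]'; python3 -c "
from h import *
print(r.read_state()['ft_torque'])"
```

```text
time: 14.3
position: [0.5696, -0.1864, 0.0604]
eef_rot: [3.14, -0.0, 1.174]
force: [-3.6, 0.6, 13.9]
finger_gap: 0.526
grip_force: 63.5
[0.29665576 0.75749959 0.06316434]
```

```bash
python3 -m jog '[[[0.03,0,-0.0003,0.0002,0,0,0],[0.03,0,-0.0003,0.0002,0,0,0],[0.03,0,-0.0003,0.0002,0,0,0]]]';python3 -m jog '[[[0.03,0,0,0,0,0,0],[0.03,0,0,0,0,0,0],[0.03,0,0,0,0,0,0],[0.03,0,0,0,0,0,0],[0.03,0,0,0,0,0,0],[0.03,0,0,0,0,0,0],[0.03,0,0,0,0,0,0]]]'
python3 - <<'E'
from h import *
p=r.snapshot('wrist')['pixels'];s=r.snapshot('side')['pixels']
a=cv2.resize(p[60:300,150:390],(400,400),interpolation=2);b=cv2.resize(s[200:320,205:325],(400,400),interpolation=2)
cv2.imwrite('pics/e1.png',np.hstack([a,b]))
E
```

```text
time: 14.6
position: [0.5695, -0.1863, 0.0604]
eef_rot: [3.139, -0.0, 1.174]
force: [-1.8, 0.9, 15.2]
finger_gap: 0.526
grip_force: 63.5
time: 15.3
position: [0.5696, -0.1863, 0.0604]
eef_rot: [3.139, -0.0, 1.174]
force: [-1.0, 0.6, 14.0]
finger_gap: 0.524
grip_force: 63.5
```

View pics/e1.png

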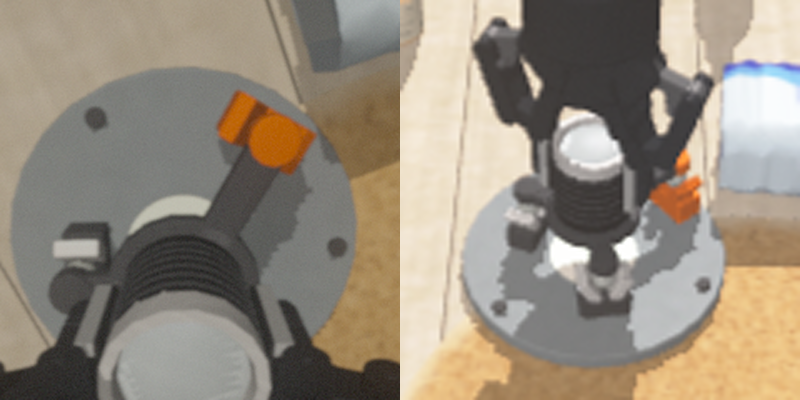

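Seated: all three feet sit down in the grooves, and TCP z is 28.6 mm above the table grasp. The 14-15 N push was held for about 1 s. Ease off, open, retreat.

```bash
python3 -m jog '[[[0.03,0,0,-0.0005,0,0,0],[0.03,0,0,-0.0009,0,0,0],[0.055,0,0,-0.0009,0,0,0],[0.075,0,0,-0.0009,0,0,0],[0.0854,0,0,-0.0009,0,0,0],[0.0854,0,0,-0.0009,0,0,0],[0.0854,0,0,-0.0009,0,0,0],[0.0854,0,0,-0.0009,0,0,0]]]'; python3 -m jog '[[[0.0854,0,0,-0.01,0,0,0],[0.0854,0,0,-0.03,0,0,0],[0.0854,0,0,-0.07,0,0,0],[0.0854,0,0,-0.12,0,0,0],[0.0854,0,0,-0.17,0,0,0],[0.0854,0,0,-0.17,0,0,0],[0.0854,0,0,-0.17,0,0,0]]]'
python3 - <<'E'
from h import *
p=r.snapshot('wrist')['pixels'];s=r.snapshot('side')['pixels']
a=cv2.resize(p[60:300,150:390],(400,400),interpolation=2);b=cv2.resize(s[200:320,205:325],(400,400),interpolation=2)
cv2.imwrite('pics/f1.png',np.hstack([a,b]))
E
```

```text
time: 16.2
position: [0.5686, -0.186, 0.0595]
eef_rot: [-3.141, -0.0, 1.174]
force: [-0.3, 0.1, 0.2]
finger_gap: 0.999
grip_force: 0.0
time: 16.9
position: [0.569, -0.1861, 0.2317]
eef_rot: [3.139, -0.0, 1.174]
force: [0.4, 0.1, -1.1]
finger_gap: 1.004
grip_force: 0.0
```

View pics/f1.png

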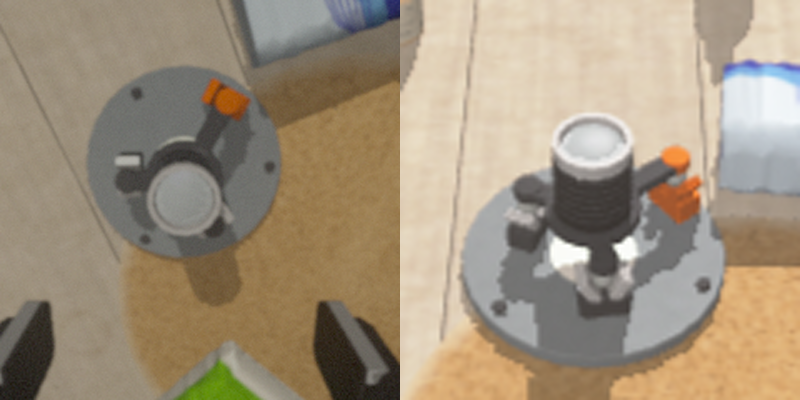

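The loupe stands upright with each foot between the sides of its groove: the orange tip at (230,100) in the wrist panel, and the right foot centred at (605,268) in the side panel. The gripper is clear, so I'm handing in.

```bash
python3 -c "
from rig import r
print(r.hand_in())"
```

```text
the job is handed in; nothing more can be done
None
```

The loupe is on its mount with the orange arm over the orange saddle and all three feet in their grooves; I pushed it home at 14–15 N for about 1 s, let go, didn't touch the bottles or beaker, and handed in at about 17 s (no verdict came back).

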